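# Dock the time-lapse camera on its three-ball mount

### The arm

A 6-joint arm with a two-finger parallel gripper is mounted at the origin on the work surface. World frame = base frame: x ahead of the robot, y to its left, z up, the work surface at z = 0. Lengths are in mm, angles in degrees, forces in N, time in s.
With the tool pointing down it reaches from about 350 to 975 mm from the base axis. Payload 17.4 kg.
Tool frame: the origin (TCP) lies between the finger pads; the fingertips stand bot.nose_length ahead of it and the grasp point (between the pads) lies 11 mm behind it (bot.nose_length is the distance from the TCP to the fingertips, in mm); z points along the fingers, y is the line along which they close (so a half turn about z gives the same grasp; the last joint's range is limited). The gripper opens to 85 mm and grips with 20 to 120 N. Pads are 22 mm wide; open, the fingers measure 114 mm over their backs; the gripper's body (76 mm by 85 mm) begins 54 mm behind the grasp point. The pads swing forward as they close: fully open they stand 13 mm farther back than shut.
Start: joints at [-71.436, 6.646, 82.598, -0, 90.757, -2.166], TCP at [238.913, -631.311, 239.303] pointing down, gripper open.
Joint ranges: [-162.19, 162.19], [-47.58, 125.68], [4.15, 143.07], [-65.23, 245.23], [0.69, 171.88], [-170.13, 170.13]. Speed limits (degrees/s): [108.29, 108.29, 127.2, 180, 180, 180].

### API

Orientations are given as a 3x3 rotation matrix whose columns are the frame's x, y, z axes.
In Python, from plant import bot, optics, hand_in gives the robot as it stands.
- The arm moves only by the shell command python3 -m creep 'ROWS' [OPENING] [FORCE]. ROWS is a JSON object whose one key "rows" holds one flat list of numbers, 6 for each row, row after row: the shift along the world's x, y, z in units of 50 mm (1.0 is 50 mm), then the turn, a rotation vector about the world's x, y, z in units of 10 degrees (1.0 is 10 degrees). A call has exactly 10 rows; each row shifts and turns the commanded pose from where the row before left it; what a row does not reach is not made up. A row lasts 1/8 s, in which the tool goes at most 62.5 mm and 10.7 degrees, less where a joint would pass 70% of its speed; a pose out of reach is approached as far as the arm can. A call is refused whole if a number of a shift passes 1 or a number of a turn 1, either way. A call with a gripper value outside its range is refused whole. OPENING is the opening, from 0 (shut) to 1 (fully open), set as the call begins (- or left out, the last holds). The fingers move at their own pace and stop on an object; FORCE is the grip in N (left out, the last holds). Time passes only in rows, so rows that do not move let the fingers close, or fill a call up. It gives the time, the measured TCP pose, the force, the opening and the grip force at its end, in the units of the state.
- bot.state(): the state, without advancing time (a new reading comes with each control period).
- optics.get_image(name): name is "side" or "top" or "wrist"; returns a dict with "frame" (384x512x3 uint8, blue, green, red), "intrinsics" (3x3 intrinsics, pixels), "extrinsics" (4x4, takes a point from world to camera coordinates). Camera axes: x right, y down, z forward; pixel columns grow to the right and rows downward; lengths in mm; the calibration is good to about 2 mm. A picture is of the moment at which its call begins. There is no depth.
- hand_in(): hands the job in; it is judged then, once.
Trained networks look in the newest picture that a camera, given by its name, has taken for a name from the list of things; names that differ only in an ending like _2 or _b are one class to them, and where a whole thing is asked for, a point or a joint stands for the part that bears it (a point fixed in the world has none). Each returns a list of dicts, best first, with "score" (0 to 1); they miss things now and then, are a little off and sometimes report something else, mostly with a low value. They report only what shows in the picture. A call takes as long as a camera call. They do not tell look-alikes from the thing itself.
- optics.recognise(label, camera): "bbox" ([left, top, width, height] in pixels, round what is visible of it).
- optics.silhouettes(label, camera): "region" (384x512 bool, what is visible of it) and "bbox" ([left, top, width, height] in pixels, round what is visible of it).
- optics.place_of(label, camera): "xy" ([column, row] in pixels: a listed point, or the origin of a listed thing).
The state is a dict: "t": time; "joint_pos": joint angles; "qvel": joint speeds; "joint_efforts": joint torques, N m; "eef_pos": TCP position; "orientation": TCP orientation; "force": force on the tool from outside, world axes, zero at the start; "moment": the same for the moment, N m; "finger_gap": opening from 0.0 (shut) to 1.0 (fully open); "gripper_force": force on a finger pad.
Only numpy, scipy, OpenCV 4.12 (cv2) and the standard library are available. Lean on these libraries where they do the work, as an engineer would, in place of code of your own. Each camera call takes 0.05 s, during which the arm holds its last target. There are 200 camera calls.

### The job

Pick up the small time-lapse camera and put it back on its three-point mount, lens over the single cone seat, so that all three ball feet are fully home in the cone, the groove and the flat and the spring catch in the middle has snapped over the stud. The seat plate may be clamped anywhere along the mount's slide, so feel the feet in and press the camera home gently, never forcing it, then let go; leave the other goods where they stand.

Things in the scene. Friction and masses are not known exactly. Their poses are not given: they have to be found in the camera images.
- cam: Small camera, 0.35 kg (+-25%), on a T-shaped plate with 3 ball feet. Origin: plate centre at the level of the balls' undersides (0 on the table); x to the lens, z up. Black body 46 (x) by 40 (y) mm, centred, 24 to 74 mm up: grip across the 40. Lens barrel 34 mm round, 50 mm up, x 23 to 45. Plate 18 to 24 mm up: cross piece x -48 to 4, 84 wide; tongue 30 wide to x 70.
- cam_top (a point): Centre of the camera body's flat top, on the camera's z axis 74 mm above its origin, straight above the stud: the place to press.
- cam_front_foot (a point): Centre of the front ball foot, under the lens end. Steel balls, 16 mm diameter, centres 8 mm above the camera's origin plane at (58, 0) front, (-29, 32) left and (-29, -32) right, mm in the camera's x, y. The front ball belongs in the cone, left in the groove, right in the flat pocket.
- cam_stud (a point): Centre of the catch stud's 8 mm round head, on the camera's z axis, 5.2 mm above its origin; its underside is 1.2 mm higher than the feet's undersides.
- mount: Kinematic mount, fixed. Origin: centre of the foot's underside on the table; z up, x to its cone end. Black foot 170 (x) by 112 (y) mm, 24 high, rail to 31. Aluminium seat plate on it, clamped with its centre anywhere from 20 mm behind to 20 mm ahead of the origin along x, same y and yaw. The shift is not measured: feel or see it. The plate holds fast under working forces.
- mount_deck (a point): 50 mm above the mount's origin, level of the deck (seat plate's top; x -57 to 85, y -56 to 56 mm about its centre); does not follow its shift. Seats about the plate's centre: 45 degree cone at (58, 0), 26 mm wide at the deck; 45 degree V groove along x at (-29, 32), 29 long, 26 wide; flat pocket at (-29, -32), 29 by 30, 9.7 deep. In the middle an 18 by 23 hole with the catch.
- mount_home (a point): 40.3 mm above the mount's origin: height of the camera's origin when home (9.7 lower than feet on deck); does not follow the shift. Catch: two sprung bars along x that part in y. The stud meets them 6 mm above home; they need 8 to 12 N in all (more than the weight), give way 2 mm above home and then pull it down. Seats are slippery. Pushing over 25 N is too much.
- jar: Amber glass jar, 56 mm diameter, 85 mm high, loose; origin under its centre. Leave alone.
- breeder: Clear open breeder box, 90 x 170 x 100 mm high, loose; origin under its centre. Leave alone.
- airstone: Black airstone, a lying cylinder 24 mm diameter, 50 mm long, loose. Leave alone.
- can: Food can, 64 mm diameter, 80 mm high, loose; origin under its centre. Leave alone.
Things that resemble listed ones, but are neither listed nor needed, are in the scene too. What is shaped like the cam but red is not meant.

How it is judged (in metres and radians):
On the way:
1. the camera is lifted clear, its feet above the mount's deck (height (world z) of cam above 0.058 m), for 0.2 s.
At the end, for the whole second after the job is handed in: The camera rests on the mount, let go and still, all three feet home and the catch closed: origin 37 to 41.8 mm above the mount's underside (home 40.3), tilt under 0.03 rad, axis within 0.06 rad of the mount's, origins within 24 mm of each other horizontally (seat shift included) (z of cam in the frame of mount between 0.037 and 0.0418 m and angle between cam's own z axis and vertical below 0.03 rad and horizontal distance between cam and mount below 0.024 m and angle between the x axis of cam and the x axis of mount, either way round below 0.06 rad and linear speed of cam below 0.01 m/s); the robot touches nothing.
It fails at once if the camera is forced or dropped on the mount (more than 60 N summed over all their contacts, of which the closed catch itself makes about 28: a push of some 25 N) (contact force between cam and mount above 60 N).
It fails at once if a bystander is pushed more than 20 mm (distance of any of jar, breeder, airstone, can from where it was at the start of the episode above 0.02 m).
It also fails if it takes over 72 s, if anything falls off the work surface, if the arm or the gripper's body presses on something with over 40 N, if the wrist force passes 120 N, or if a joint passes its speed limit or range.

## Working session

There is one attempt and no reset: what is moved stays moved. The work goes in short steps, Python scripts to look and compute and a shell command to move; the robot and the scene stay as the last step left them, time stands still between calls to the robot, and variables do not carry over. Pictures are saved under pics/ and viewed, at most 10 in all, crops included, and the job is handed in when it is done.

```bash
ls; mkdir -p pics; cat > h.py <<'E'
import numpy as np,cv2
from plant import bot,optics
def get(n):
    return optics.get_image(n)
def ray(im,px):
    K,E=np.array(im["intrinsics"]),np.array(im["extrinsics"]);R,t=E[:3,:3],E[:3,3]
    return -R.T@t, R.T@np.linalg.solve(K,[px[0],px[1],1.])
def onz(im,px,z):
    c,d=ray(im,px); return c+d*(z-c[2])/d[2]
def proj(im,p):
    K,E=np.array(im["intrinsics"]),np.array(im["extrinsics"]); q=K@(E[:3,:3]@np.array(p,float)+E[:3,3]); return q[:2]/q[2]
E
python3 - <<'E'
from h import *
ims={n:get(n) for n in("top","side")}
for n,im in ims.items():
    cv2.imwrite(f"pics/{n}0.png",im["frame"])
    c,_=ray(im,(0,0));print(n,c.round())
    for l,z in [("cam",0),("cam_top",74),("cam_front_foot",8),("mount",0),("mount_deck",50),("mount_home",40.3),("jar",0),("breeder",0),("airstone",12),("can",0)]:
        print(l,[(np.round(r["xy"]),round(r["score"],2),onz(im,r["xy"],z)[:2].round()) for r in optics.place_of(l,n)[:3]])
print(bot.nose_length,bot.state())
a=np.hstack([ims["top"]["frame"],ims["side"]["frame"]])
cv2.imwrite("pics/both.png",cv2.resize(np.vstack([ims["top"]["frame"],ims["side"]["frame"]]),(400,600)))
E
```

```text
pics
top [ 376. -133. 1043.]
cam [(array([390., 269.]), 0.81, array([ 321., -513.])), (array([284., 192.]), 0.56, array([ 558., -212.]))]
cam_top [(array([402., 269.]), 0.93, array([ 324., -519.])), (array([290., 186.]), 0.82, array([ 560., -222.]))]
cam_front_foot [(array([376., 256.]), 0.89, array([ 359., -471.])), (array([276., 179.]), 0.82, array([ 595., -189.]))]
mount [(array([138., 207.]), 0.82, array([519., 230.]))]
mount_deck [(array([137., 204.]), 0.82, array([521., 217.]))]
mount_home []
jar [(array([213., 255.]), 0.56, array([373.,   4.])), (array([287., 132.]), 0.56, array([ 747., -226.]))]
breeder [(array([162., 127.]), 0.94, array([772., 165.]))]
airstone [(array([214., 149.]), 0.64, array([692.,  -1.])), (array([140., 204.]), 0.56, array([528., 222.]))]
can [(array([289., 132.]), 0.92, array([ 747., -234.]))]
side [519. 848. 728.]
cam [(array([244., 203.]), 0.9, array([ 566., -210.])), (array([318., 155.]), 0.64, array([ 308., -518.]))]
cam_top [(array([245., 182.]), 0.96, array([ 562., -210.])), (array([314., 137.]), 0.56, array([ 328., -512.])), (array([247., 202.])
[... 781 characters left out ...]
567612e+01, -2.16670146e+00]), 'qvel': array([-0.13575664, -0.03505382, -0.03645753,  0.02661788, -0.04397044,
       -0.0314394 ]), 'joint_efforts': array([-4.91244355e-04, -7.31736946e+01, -6.32662940e+01, -1.76490712e-04,
        4.82073865e-04,  1.17095539e-05]), 'eef_pos': array([ 238.93040005, -631.29826685,  239.26802378]), 'orientation': array([[ 9.35252884e-01,  3.53980287e-01,  2.42716528e-05],
       [ 3.53980284e-01, -9.35252882e-01,  7.72099462e-05],
       [ 5.00309321e-05, -6.36191382e-05, -9.99999997e-01]]), 'force': array([ 0.9594242 ,  0.69275721, -0.10192529]), 'moment': array([ 0.04095928, -0.03704901,  0.02842826]), 'gripper_force': 0.0, 'finger_gap': 0.9971001976667544}
```

View pics/top0.png

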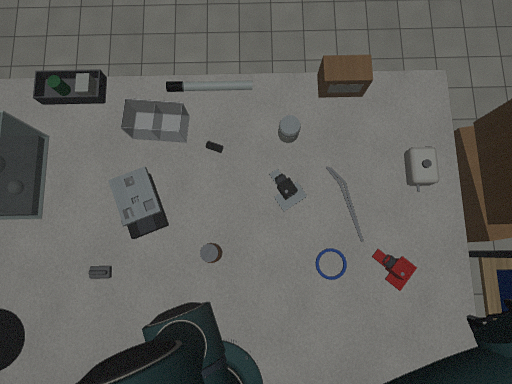

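View pics/side0.png

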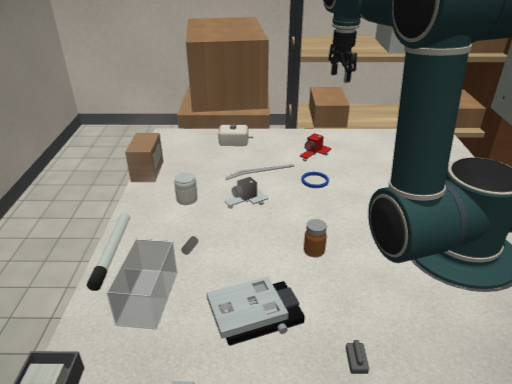

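The top view shows the two candidates: the grey/black camera at about (286,188) and the red one at about (397,268). The non-red one at (286,188) is meant. The mount is at (138,203), with the jar at (211,252), the can at (289,128), the airstone at (214,147) and the breeder at (157,120). I'll confirm in one crop.

```bash
python3 - <<'E'
from h import *
im=get("top");f=im["frame"]
s=get("side")["frame"]
a=cv2.resize(f[160:220,255:335],(400,300),interpolation=3)
b=cv2.resize(f[155:245,90:210],(400,300),interpolation=3)
c=cv2.resize(s[165:225,210:290],(400,300),interpolation=3)
d=cv2.resize(s[265:346,195:303],(400,300),interpolation=3)
cv2.imwrite("pics/crops.png",np.vstack([np.hstack([a,b]),np.hstack([c,d])]))
E
```

```text
(no output)
```

View pics/crops.png

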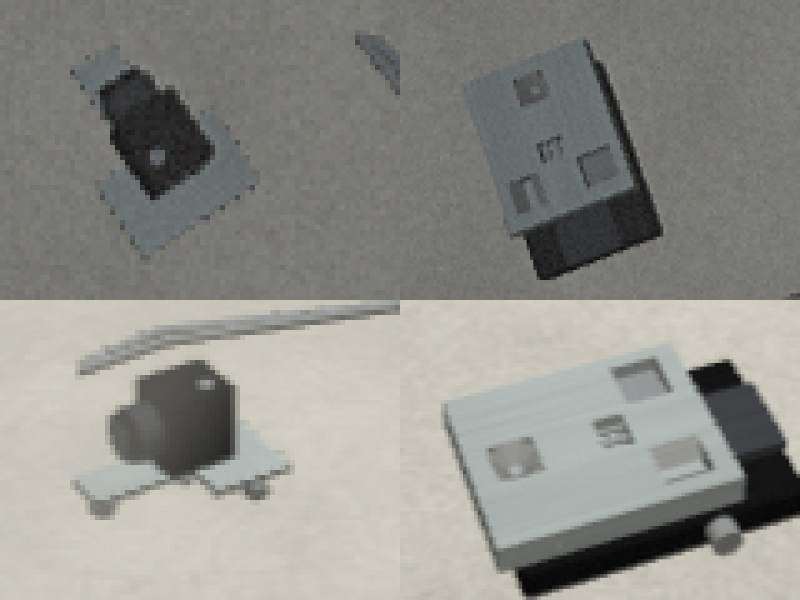

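The crop confirms it: the grey/black camera is the one meant, with its lens towards the upper left of the top view. The mount has its cone at about (130,181), groove at (128,213), pocket at (150,205) and catch at (135,200). I'm moving above the camera.

```bash
python3 -m creep '{"rows":[0.65,0.83,0,0,0,0.14, 0.65,0.83,0,0,0,0.14, 0.65,0.83,0,0,0,0.14, 0.65,0.83,0,0,0,0.14, 0.65,0.83,0,0,0,0.14, 0.65,0.83,0,0,0,0.14, 0.65,0.83,0,0,0,0.14, 0.65,0.83,0,0,0,0.14, 0.6,0.83,0,0,0,0.14, 0.6,0.83,0,0,0,0.14]}' 1 40
python3 - <<'E'
from h import *
im=get("wrist");cv2.imwrite("pics/w1.png",im["frame"])
s=bot.state();print(s["eef_pos"],s["orientation"],ray(im,(256,192)))
for l,z in [("cam",0),("cam_top",74),("cam_front_foot",8)]:
    print(l,[(np.round(r["xy"]),round(r["score"],2),onz(im,r["xy"],z)[:2].round(1)) for r in optics.place_of(l,"wrist")[:3]])
E
```

```text
t: 2.45
eef_pos: [559.7, -214.8, 239.5]
orientation: [[0.821, 0.57, 0.0], [0.57, -0.821, -0.0], [0.0, 0.0, -1.0]]
force: [0.7, -0.5, 0.0]
finger_gap: 1.002
gripper_force: 0.0
[ 562.16516597 -210.77276792  239.26027892] [[ 8.19293049e-01  5.73373934e-01  1.10956162e-03]
 [ 5.73371973e-01 -8.19293475e-01  1.66789549e-03]
 [ 1.86538440e-03 -7.30303648e-04 -9.99997993e-01]] (array([ 619.87834595, -172.31958776,  372.67497798]), array([-0.24545633, -0.16431138, -0.95543664]))
cam [(array([256., 161.]), 0.58, array([ 557. , -214.3]))]
cam_top [(array([259., 180.]), 0.8, array([ 555.2, -219. ]))]
cam_front_foot [(array([263., 112.]), 0.74, array([ 609.2, -186.9]))]
```

View pics/w1.png

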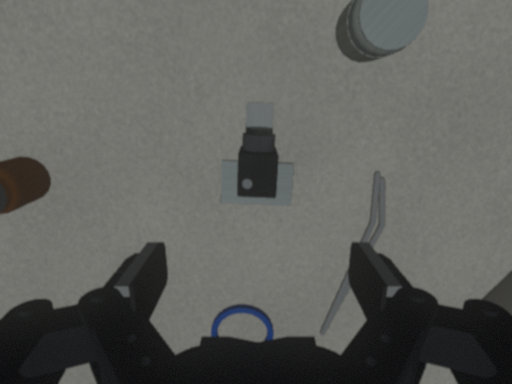

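The wrist picture shows the camera centred at about (258,172), with rear plate corners at (220,203) and (292,206) and the tongue end at (260,102). I'll fit its pose by overlaying a model silhouette, and fit the mount the same way from the top view.

```bash
cat >> h.py <<'E'
from scipy.optimize import minimize
def box(x0,x1,y0,y1,z0,z1): return np.array([[x,y,z] for x in(x0,x1) for y in(y0,y1) for z in(z0,z1)],float)
a=np.linspace(0,6.283,24)
CAM=[box(-48,4,-42,42,18,24),box(0,70,-15,15,18,24),box(-23,23,-20,20,24,74),
 np.array([[x,17*np.cos(t),50+17*np.sin(t)] for x in(23,45) for t in a])]
DECK=[box(-57,85,-56,56,46,50)]
def mask(im,parts,p,z=0,S=4):
    c,s=np.cos(p[2]),np.sin(p[2]);R=np.array([[c,-s,0],[s,c,0],[0,0,1]])
    m=np.zeros((384*S,512*S),np.uint8)
    for P in parts:
        q=np.array([proj(im,R@v+[p[0],p[1],z]) for v in P])
        h=cv2.convexHull((((q+.5)*S-.5)*16).astype(np.int32))
        cv2.fillConvexPoly(m,h,1,shift=4)
    return m
def fit(im,reg,parts,p0,S=4):
    T=cv2.resize(reg.astype(np.uint8),None,fx=S,fy=S,interpolation=0)
    def cost(d):
        m=mask(im,parts,[p0[0]+d[0],p0[1]+d[1],p0[2]+d[2]/40]); return 1-(m&T).sum()/((m|T).sum()+1)
    r=minimize(cost,[0,0,0],method="Nelder-Mead",options=dict(initial_simplex=[[0,0,0],[6,0,0],[0,6,0],[0,0,4]],xatol=.05,fatol=1e-5))
    return np.array(p0)+r.x/[1,1,40],1-r.fun
E
python3 - <<'E'
from h import *
im=get("wrist");r=optics.silhouettes("cam","wrist")[0]
p,i=fit(im,r["region"],CAM,[562,-212,.61]);print("cam wrist",p.round(2),np.degrees(p[2]).round(2),i)
print([(x["xy"],onz(im,x["xy"],8)) for x in optics.place_of("cam_front_foot","wrist")[:1]])
im=get("top")
for r in optics.silhouettes("cam","top")[:2]:
    if r["bbox"][0]<330:
        p,i=fit(im,r["region"],CAM,[562,-212,.61]);print("cam top",p.round(2),np.degrees(p[2]).round(2),i)
for l in("mount","mount_deck"):
  for r in optics.silhouettes(l,"top")[:1]: print(l,r["score"],r["bbox"],r["region"].sum())
# plate: light pixels of mount
f=im["frame"];g=cv2.cvtColor(f,6);x,y,w,h=[int(v) for v in r["bbox"]]
reg=r["region"]&(g>85);reg=cv2.morphologyEx(reg.astype(np.uint8),cv2.MORPH_CLOSE,np.ones((9,9)))
n,L,st,_=cv2.connectedComponentsWithStats(reg);reg=L==1+np.argmax(st[1:,4])
print(np.percentile(g[r["region"]],[5,20,40,60,80]),reg.sum())
p,i=fit(im,reg,DECK,[520,217,.3]);print("plate centre",p.round(2),np.degrees(p[2]).round(2),i)
FOOT=[box(-85,85,-56,56,0,24)]
for q in [(116,179)]:pass
s=bot.state();print(s["eef_pos"],s["orientation"].round(4))
o=cv2.resize(f[155:245,90:210],None,fx=6,fy=6,interpolation=0)
m=mask(im,DECK,p,0,6)[155*6:245*6,90*6:210*6];cs,_=cv2.findContours(m,0,1);cv2.drawContours(o,cs,-1,(0,0,255),1)
for v in [(58,0),(-29,32),(-29,-32),(0,0)]:
    c,s_=np.cos(p[2]),np.sin(p[2]);u=proj(im,[p[0]+c*v[0]-s_*v[1],p[1]+s_*v[0]+c*v[1],50]);cv2.circle(o,tuple(int(k) for k in ((u+.5-[90,155])*6)),4,(0,255,0),1)
cv2.imwrite("pics/m1.png",o)
E
```

```text
cam wrist [ 557.64 -215.27    0.57] 32.57 0.9641015085841587
[([262.2, 113.1], array([ 607.2148189 , -187.94206856,    8.        ]))]
cam top [ 5.5896e+02 -2.1771e+02  5.4000e-01] 30.69 0.5697908597986058
mount 0.69 [107.7, 166.9, 60.1, 70.6] 2661
mount_deck 0.82 [109.0, 165.4, 59.0, 75.6] 2628
[ 41.  61. 116. 132. 135.] 1944
plate centre [5.3506e+02 2.2182e+02 3.5000e-01] 20.22 0.9464302585582465
[ 558.55536676 -216.99294325  239.37158774] [[ 8.225e-01  5.687e-01  1.000e-04]
 [ 5.687e-01 -8.225e-01 -1.000e-04]
 [ 0.000e+00  1.000e-04 -1.000e+00]]
```

View pics/m1.png

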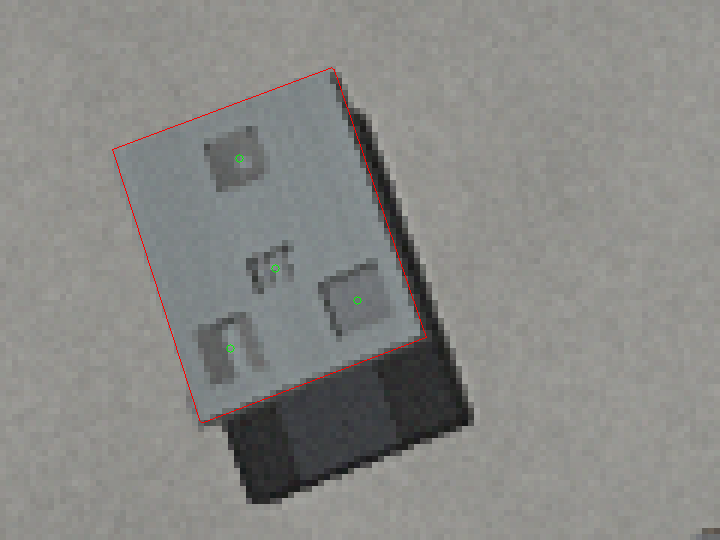

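Pose fits are good: camera at (557.6, -215.3) with yaw 32.5°, plate centre at about (535, 222) with yaw about 20°. The overlay's seats match the image. Descending and gripping.

```bash
python3 -m creep '{"rows":[-0.02,0.03,-0.5,0,0,-0.21, 0,0,-0.5,0,0,0, 0,0,-0.5,0,0,0, 0,0,-0.5,0,0,0, 0,0,-0.5,0,0,0, 0,0,-0.5,0,0,0, 0,0,-0.5,0,0,0, 0,0,-0.25,0,0,0, 0,0,-0.15,0,0,0, 0,0,-0.05,0,0,0]}' 1 60
python3 -m creep '{"rows":[0,0,0,0,0,0,0,0,0,0,0,0,0,0,0,0,0,0,0,0,0,0,0,0,0,0,0,0,0,0,0,0,0,0,0,0,0,0,0,0,0,0,0,0,0,0,0,0,0,0,0,0,0,0,0,0,0,0,0,0]}' 0 60
```

```text
t: 4.25
eef_pos: [558.1, -215.0, 42.1]
orientation: [[0.842, 0.539, 0.0], [0.539, -0.842, -0.0], [0.0, 0.0, -1.0]]
force: [-0.2, 0.2, 0.3]
finger_gap: 1.001
gripper_force: 0.0
t: 5.5
eef_pos: [558.3, -214.9, 42.4]
orientation: [[0.842, 0.539, 0.001], [0.539, -0.842, -0.0], [0.001, 0.001, -1.0]]
force: [-0.3, 0.5, 5.7]
finger_gap: 0.463
gripper_force: 60.1
```

```bash
python3 -m creep '{"rows":[0,0,0.1,0,0,0, 0,0,0.2,0,0,0, 0,0,0.4,0,0,0, 0,0,0.5,0,0,0, 0,0,0.5,0,0,0, 0,0.3,0.5,0,0,0, 0,0.5,0.5,0,0,0, 0,0.7,0.3,0,0,0, 0,0.7,0,0,0,0, 0,0.7,0,0,0,0]}' 0 60
python3 -m creep '{"rows":[-0.1,0.7,0,0,0,-0.2, -0.1,0.7,0,0,0,-0.2, -0.2,0.7,0,0,0,-0.2, -0.2,0.7,0,0,0,-0.2, -0.2,0.6,0,0,0,-0.2, -0.2,0.5,0,0,0,-0.25, -0.2,0.4,0,0,0,0, -0.2,0.3,0,0,0,0, 0,0,0,0,0,0, 0,0,0,0,0,0]}' 0 60
python3 - <<'E'
from h import *
im=get("wrist");cv2.imwrite("pics/w2.png",im["frame"])
s=bot.state();print(s["eef_pos"],s["orientation"].round(4))
E
```

```text
t: 6.75
eef_pos: [557.8, -68.8, 193.5]
orientation: [[0.842, 0.539, 0.002], [0.539, -0.842, -0.0], [0.001, 0.001, -1.0]]
force: [0.0, -0.2, -2.2]
finger_gap: 0.464
gripper_force: 60.8
t: 8.0
eef_pos: [488.1, 159.9, 192.2]
orientation: [[0.939, 0.344, 0.0], [0.344, -0.939, -0.0], [0.0, 0.0, -1.0]]
force: [0.3, -0.3, -2.9]
finger_gap: 0.461
gripper_force: 61.0
[488.12533705 159.71647479 192.00474641] [[ 9.391e-01  3.437e-01  2.000e-04]
 [ 3.437e-01 -9.391e-01 -1.000e-04]
 [ 2.000e-04  2.000e-04 -1.000e+00]]
```

View pics/w2.png

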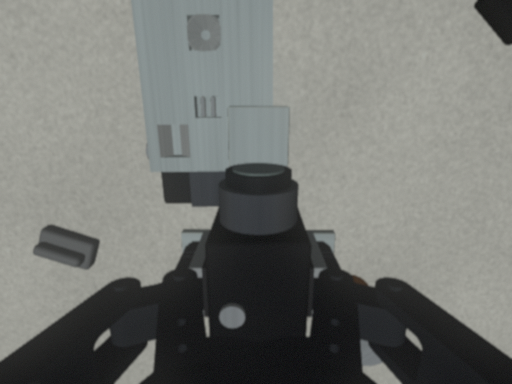

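The held camera shows its tongue corners at (229,106) and (289,106). The deck has the cone at (204,33), catch at (206,106), groove at (173,141) and rear-left corner at (150,171).

```bash
python3 - <<'E'
from h import *
im=get("wrist")
g=lambda px,z:onz(im,px,z)
s=bot.state();tp=s["eef_pos"]
A,B=g((229,106),tp[2]-42.2+24),g((289,106),tp[2]-42.2+24)
d=A-B;yaw=np.arctan2(-d[0],d[1]);c,s_=np.cos(yaw),np.sin(yaw)
o=(A+B)/2-70*np.array([c,s_,0]);print("tongue width",np.linalg.norm(d),"cam yaw",np.degrees(yaw),"cam origin",o,"rel tcp",o-tp)
P={n:g(p,50) for n,p in dict(cone=(203.5,33),catch=(206.5,106.5),groove=(173.5,141),l0=(134,0),l1=(150,171),r0=(271.5,0),r1=(272.5,104)).items()}
for k,v in P.items(): print(k,v.round(1))
for a,b in(("l1","l0"),("catch","cone")):
    d=P[b]-P[a];print(a,b,np.degrees(np.arctan2(d[1],d[0])),np.linalg.norm(d))
# centre from cone and groove
v=P["cone"]-P["groove"]; y=np.arctan2(v[1],v[0])-np.arctan2(-32,87);print("yaw",np.degrees(y),np.linalg.norm(v),np.hypot(87,32))
for Y in(y,np.radians(20)):
  R=np.array([[np.cos(Y),-np.sin(Y)],[np.sin(Y),np.cos(Y)]])
  print("centre",P["cone"][:2]-R@[58,0],P["groove"][:2]-R@[-29,32],P["catch"][:2])
# mask fit of deck & foot-shift in image
cv2.imwrite("pics/w2z.png",cv2.resize(im["frame"][0:210,120:330],None,fx=2.8,fy=2.8,interpolation=3))
E
```

```text
tongue width 28.33028065274127 cam yaw 20.09806635371 cam origin [487.30700141 159.45158863 173.71396369] rel tcp [ -0.85621922  -0.23423494 -18.2       ]
cone [587.9 243.3  50. ]
catch [534.  223.9  50. ]
groove [495.8 242.6  50. ]
l0 [591.6 301.4  50. ]
l1 [462.1 255.3  50. ]
r0 [628.6 200.3  50. ]
r1 [555.4 171.5  50. ]
l1 l0 19.62323269888621 137.45652225996687
catch cone 19.811392284223082 57.2127806486777
yaw 20.68298025025254 92.08426208611615 92.69843580125827
centre [533.59472952 222.8527619 ] [534.2088809  222.85799981] [534.03002034 223.94734403]
centre [533.35439891 223.50101692] [533.97138827 222.4012761 ] [534.03002034 223.94734403]
```

View pics/w2z.png

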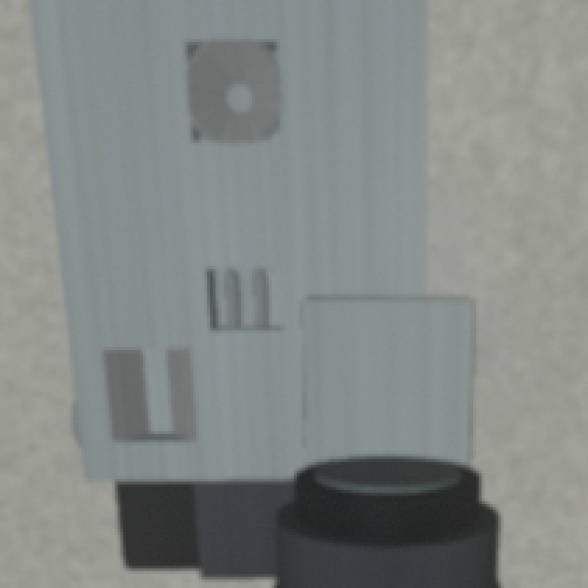

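The estimates agree: seat centre at (533.9, 223.1), yaw 20.1°, camera origin within about 1 mm of the TCP. Moving over the seats and stopping 6 mm above the deck.

```bash
python3 -m creep '{"rows":[0.15,0.2,0,0,0,0, 0.25,0.35,0,0,0,0, 0.25,0.35,0,0,0,0, 0.2,0.27,-0.1,0,0,0, 0.08,0.1,-0.4,0,0,0, 0,0,-0.5,0,0,0, 0,0,-0.45,0,0,0, 0,0,-0.28,0,0,0, 0,0,-0.15,0,0,0, 0,0,0,0,0,0]}' 0 60
python3 - <<'E'
from h import *
s=bot.state();print(s["eef_pos"],s["force"],s["moment"])
im=get("side");a=im["frame"][230:350,190:320]
cv2.imwrite("pics/s3.png",cv2.resize(a,None,fx=4,fy=4,interpolation=3))
im=get("wrist");cv2.imwrite("pics/w3.png",im["frame"])
E
```

```text
t: 9.35
eef_pos: [534.4, 223.6, 97.6]
orientation: [[0.939, 0.344, -0.0], [0.344, -0.939, -0.0], [-0.0, 0.0, -1.0]]
force: [0.2, -0.7, -2.1]
finger_gap: 0.463
gripper_force: 61.0
[534.35339667 223.5822229   97.56729571] [ 0.16132738 -0.68469708 -2.144105  ] [ 0.04570347 -0.04956907 -0.0037153 ]
```

View pics/s3.png

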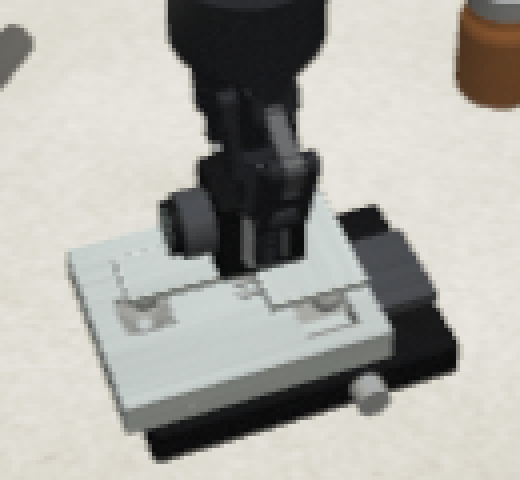

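The side view shows the front ball over the cone at about (140,310 in the crop) and the rear feet over their seats. Lowering gently while watching the force.

```bash
python3 -m creep '{"rows":[0,0,-0.02,0,0,0,0,0,-0.02,0,0,0,0,0,-0.02,0,0,0,0,0,-0.02,0,0,0,0,0,-0.02,0,0,0,0,0,-0.02,0,0,0,0,0,-0.02,0,0,0,0,0,-0.01,0,0,0,0,0,0,0,0,0,0,0,0,0,0,0]}' 0 60; python3 -c "
from plant import bot;s=bot.state();print(s['eef_pos'],s['force'],s['moment'])"
```

```text
t: 10.7
eef_pos: [534.5, 223.7, 90.4]
orientation: [[0.939, 0.344, 0.0], [0.344, -0.939, 0.0], [0.0, -0.0, -1.0]]
force: [-0.6, -0.4, -2.9]
finger_gap: 0.459
gripper_force: 61.0
[534.45542709 223.68994148  90.3743859 ] [-0.58935411 -0.40807969 -2.86376052] [-0.00682946  0.02190388 -0.0256334 ]
```

```bash
python3 -m creep '{"rows":[0,0,-0.01,0,0,0,0,0,-0.01,0,0,0,0,0,-0.01,0,0,0,0,0,-0.01,0,0,0,0,0,-0.01,0,0,0,0,0,-0.01,0,0,0,0,0,0,0,0,0,0,0,0,0,0,0,0,0,0,0,0,0,0,0,0,0,0,0]}' 0 60; python3 -c "
from plant import bot;s=bot.state();print(s['eef_pos'],s['force'],s['moment'])"
```

```text
t: 11.95
eef_pos: [534.6, 223.6, 87.4]
orientation: [[0.939, 0.344, 0.001], [0.344, -0.939, -0.0], [0.0, 0.0, -1.0]]
force: [3.5, -4.7, 3.0]
finger_gap: 0.463
gripper_force: 61.5
[534.62183839 223.64143612  87.38585984] [ 3.49733953 -4.73134196  2.96270858] [-0.83008109 -0.57558487  0.0046207 ]
```

A sideways push of about 5.6 N towards the mount's -y tells me I'm about 1 mm too far to +y. Yielding that way.

```bash
python3 -m creep '{"rows":[0.003,-0.005,0,0,0,0,0.003,-0.005,0,0,0,0,0.003,-0.005,0,0,0,0,0.003,-0.005,0,0,0,0,0,0,0,0,0,0,0,0,0,0,0,0,0,0,0,0,0,0,0,0,0,0,0,0,0,0,0,0,0,0,0,0,0,0,0,0]}' 0 60; python3 -c "
from plant import bot;s=bot.state();print(s['eef_pos'],s['force'],s['moment'])"
```

```text
t: 13.2
eef_pos: [535.0, 222.7, 87.3]
orientation: [[0.939, 0.344, -0.0], [0.344, -0.939, 0.0], [-0.0, -0.0, -1.0]]
force: [0.6, 2.4, 3.6]
finger_gap: 0.46
gripper_force: 61.7
[534.99016012 222.73842621  87.28959821] [0.63346361 2.42579028 3.57356979] [ 0.43836587 -0.04389148  0.02873511]
```

```bash
python3 -m creep '{"rows":[0,0.006,-0.01,0,0,0,0,0,-0.01,0,0,0,0,0,0,0,0,0,0,0,0,0,0,0,0,0,0,0,0,0,0,0,0,0,0,0,0,0,0,0,0,0,0,0,0,0,0,0,0,0,0,0,0,0,0,0,0,0,0,0]}' 0 60; python3 -c "
from plant import bot;s=bot.state();print(s['eef_pos'],s['force'],s['moment'])"
```

```text
t: 14.45
eef_pos: [534.9, 222.9, 86.2]
orientation: [[0.939, 0.344, -0.0], [0.344, -0.939, -0.0], [-0.0, -0.0, -1.0]]
force: [0.6, 0.7, -1.4]
finger_gap: 0.463
gripper_force: 61.3
[534.93234988 222.94092765  86.24006749] [ 0.63695784  0.68850672 -1.39068066] [ 0.10445403 -0.00314885 -0.00135799]
```

```bash
python3 -m creep '{"rows":[0,0,-0.01,0,0,0,0,0,-0.01,0,0,0,0,0,-0.01,0,0,0,0,0,0,0,0,0,0,0,0,0,0,0,0,0,0,0,0,0,0,0,0,0,0,0,0,0,0,0,0,0,0,0,0,0,0,0,0,0,0,0,0,0]}' 0 60; python3 -c "
from plant import bot;s=bot.state();print(s['eef_pos'],s['force'],s['moment'])"
```

```text
t: 15.7
eef_pos: [534.9, 222.9, 84.7]
orientation: [[0.939, 0.344, -0.0], [0.344, -0.939, -0.0], [-0.0, 0.0, -1.0]]
force: [-1.6, 0.4, -5.4]
finger_gap: 0.46
gripper_force: 60.9
[534.88083015 222.94304501  84.6926617 ] [-1.61728629  0.41870975 -5.37973683] [0.10033888 0.03441654 0.04137166]
```

```bash
python3 -m creep '{"rows":[0,0,-0.01,0,0,0,0,0,-0.01,0,0,0,0,0,0,0,0,0,0,0,0,0,0,0,0,0,0,0,0,0,0,0,0,0,0,0,0,0,0,0,0,0,0,0,0,0,0,0,0,0,0,0,0,0,0,0,0,0,0,0]}' 0 60; python3 -c "
from plant import bot;s=bot.state();print(s['eef_pos'],s['force'],s['moment'])
from h import *
im=get('side');cv2.imwrite('pics/s4.png',cv2.resize(im['frame'][230:350,190:320],None,fx=4,fy=4,interpolation=3))"
```

```text
t: 16.95
eef_pos: [535.0, 223.0, 83.7]
orientation: [[0.939, 0.344, -0.0], [0.344, -0.939, 0.0], [-0.0, -0.0, -1.0]]
force: [0.9, 1.7, -7.4]
finger_gap: 0.461
gripper_force: 61.1
[534.99231222 222.99811011  83.74933995] [ 0.92284931  1.74980567 -7.36296156] [ 0.35904431 -0.26511903  0.05859356]
```

View pics/s4.png

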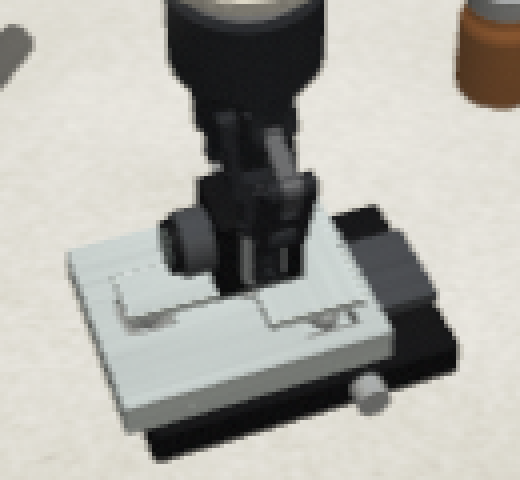

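The feet are sunk in their seats, and the tool is now being pulled down: the catch is closing. I'll lower a little further until the pull vanishes.

```bash
python3 -m creep '{"rows":[0,0,-0.01,0,0,0,0,0,-0.01,0,0,0,0,0,0,0,0,0,0,0,0,0,0,0,0,0,0,0,0,0,0,0,0,0,0,0,0,0,0,0,0,0,0,0,0,0,0,0,0,0,0,0,0,0,0,0,0,0,0,0]}' 0 60; python3 -c "
from plant import bot;s=bot.state();print(s['eef_pos'],s['force'],s['moment'])"
```

```text
t: 18.25
eef_pos: [535.1, 223.1, 83.1]
orientation: [[0.939, 0.344, 0.0], [0.344, -0.939, 0.0], [0.0, -0.0, -1.0]]
force: [-3.3, 1.8, 5.5]
finger_gap: 0.463
gripper_force: 62.2
[535.11051327 223.11006892  83.12407612] [-3.28192841  1.8452674   5.54817521] [0.66928467 0.45132624 0.35682167]
```

```bash
python3 -m creep '{"rows":[-0.004,0.002,-0.01,0,0,0,0,0,0,0,0,0,0,0,0,0,0,0,0,0,0,0,0,0,0,0,0,0,0,0,0,0,0,0,0,0,0,0,0,0,0,0,0,0,0,0,0,0,0,0,0,0,0,0,0,0,0,0,0,0]}' 0 60; python3 -c "
from plant import bot;s=bot.state();print(s['eef_pos'],s['force'],s['moment'])"
```

```text
t: 19.5
eef_pos: [535.1, 223.1, 83.0]
orientation: [[0.939, 0.344, 0.001], [0.344, -0.939, 0.0], [0.001, 0.0, -1.0]]
force: [-3.8, 1.3, 7.9]
finger_gap: 0.462
gripper_force: 62.7
[535.12481432 223.14642405  82.95612265] [-3.83755116  1.31461278  7.86919565] [0.57209001 0.4584367  0.44937028]
```

Firm bottom stop at about home height. Letting go and backing straight up.

```bash
python3 -m creep '{"rows":[0,0,0,0,0,0,0,0,0,0,0,0,0,0,0,0,0,0,0,0,0,0,0,0,0,0,0,0,0,0,0,0,0,0,0,0,0,0,0,0,0,0,0,0,0,0,0,0,0,0,0,0,0,0,0,0,0,0,0,0]}' 1 60
python3 -m creep '{"rows":[0,0,0.1,0,0,0,0,0,0.2,0,0,0,0,0,0.3,0,0,0,0,0,0.4,0,0,0,0,0,0.4,0,0,0,0,0,0.4,0,0,0,0,0,0.2,0,0,0,0,0,0,0,0,0,0,0,0,0,0,0,0,0,0,0,0,0]}' 1 60
python3 - <<'E'
from h import *
s=bot.state();print(s["eef_pos"],s["force"])
im=get("wrist");w=im["frame"]
r=optics.silhouettes("cam","wrist")
if r: print([fit(im,r[0]["region"],[P+[0,0,z] for P in CAM],[534,223,.35]) for z in(36,40.3,44.3,48)])
im=get("side");r=optics.silhouettes("cam","side")
a=np.array([255,290])
for x in r[:2]: print(x["bbox"],x["score"])
cv2.imwrite("pics/f1.png",np.hstack([cv2.resize(w[:,100:420],(400,480)),cv2.resize(im["frame"][230:350,200:300],(400,480),interpolation=3)]))
E
```

```text
t: 20.75
eef_pos: [534.8, 223.1, 82.3]
orientation: [[0.939, 0.344, -0.0], [0.344, -0.939, -0.0], [-0.0, 0.0, -1.0]]
force: [-0.4, -1.0, -0.4]
finger_gap: 1.001
gripper_force: 0.0
t: 22.0
eef_pos: [534.6, 223.0, 181.5]
orientation: [[0.939, 0.344, -0.001], [0.344, -0.939, -0.0], [-0.001, 0.0, -1.0]]
force: [-0.8, 0.9, -0.3]
finger_gap: 1.004
gripper_force: 0.0
[534.56771149 223.0165822  181.48147963] [-0.8457477   0.85635632 -0.25515922]
[(array([5.33094492e+02, 2.23202096e+02, 3.64073460e-01]), np.float64(0.9769594395835186)), (array([5.34162253e+02, 2.23665239e+02, 3.61547152e-01]), np.float64(0.9591042648028836)), (array([5.35273539e+02, 2.23929269e+02, 3.66737123e-01]), np.float64(0.9290968691118395)), (array([5.36121006e+02, 2.24644565e+02, 3.69998069e-01]), np.float64(0.9010220111025579))]
[218.9, 269.3, 60.1, 40.9] 0.66
[307.3, 149.6, 24.5, 9.9] 0.41
```

View pics/f1.png

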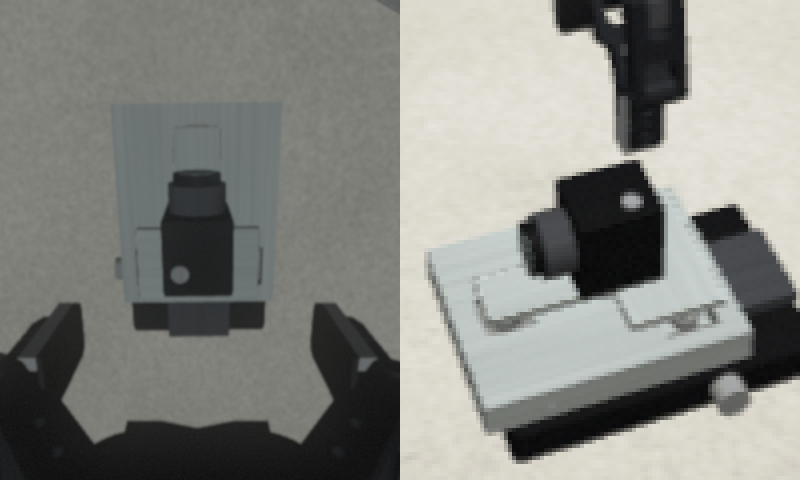

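The wrist and side views show the camera level, lens over the cone and plate just above the deck. One gentle confirming press on the top with closed fingers; contact is expected at TCP z of about 122 if it is home.

```bash
python3 -m creep '{"rows":[0,0,0,0,0,0,0,0,-0.2,0,0,0,0,0,-0.3,0,0,0,0,0,-0.3,0,0,0,0,0,-0.2,0,0,0,0,0,-0.1,0,0,0,0,0,0,0,0,0,0,0,0,0,0,0,0,0,0,0,0,0,0,0,0,0,0,0]}' 0 60
python3 -m creep '{"rows":[0,0,-0.01,0,0,0,0,0,-0.01,0,0,0,0,0,-0.01,0,0,0,0,0,-0.01,0,0,0,0,0,-0.01,0,0,0,0,0,-0.01,0,0,0,0,0,0,0,0,0,0,0,0,0,0,0,0,0,0,0,0,0,0,0,0,0,0,0]}' 0 60
```

```text
t: 23.45
eef_pos: [534.9, 223.1, 127.6]
orientation: [[0.939, 0.344, 0.0], [0.344, -0.939, 0.0], [0.0, 0.0, -1.0]]
force: [0.7, -0.3, -0.3]
finger_gap: -0.001
gripper_force: 0.0
t: 24.7
eef_pos: [534.8, 223.1, 124.3]
orientation: [[0.939, 0.344, 0.0], [0.344, -0.939, 0.0], [0.0, -0.0, -1.0]]
force: [-1.0, 0.0, 0.3]
finger_gap: 0.002
gripper_force: 0.0
```

```bash
python3 -m creep '{"rows":[0,0,-0.01,0,0,0,0,0,-0.01,0,0,0,0,0,-0.01,0,0,0,0,0,-0.01,0,0,0,0,0,-0.01,0,0,0,0,0,0,0,0,0,0,0,0,0,0,0,0,0,0,0,0,0,0,0,0,0,0,0,0,0,0,0,0,0]}' 0 60
```

```text
t: 25.95
eef_pos: [534.9, 223.1, 122.0]
orientation: [[0.939, 0.344, 0.0], [0.344, -0.939, 0.0], [0.0, 0.0, -1.0]]
force: [-1.4, 0.1, 5.0]
finger_gap: -0.002
gripper_force: 2.7
```

Contact at TCP z 122, so the camera top is at about 114 mm and the origin at about 40 mm: home. Retreating and handing in.

```bash
python3 -m creep '{"rows":[0,0,0.1,0,0,0,0,0,0.3,0,0,0,0,0,0.5,0,0,0,0,0,0.5,0,0,0,0,0,0.5,0,0,0,0,0,0.2,0,0,0,0,0,0,0,0,0,0,0,0,0,0,0,0,0,0,0,0,0,0,0,0,0,0,0]}' - && python3 -c "
from plant import hand_in;print(hand_in())"
```

```text
t: 27.2
eef_pos: [534.7, 223.0, 226.3]
orientation: [[0.939, 0.344, -0.001], [0.344, -0.939, -0.0], [-0.001, 0.0, -1.0]]
force: [-0.4, -0.4, -0.3]
finger_gap: -0.001
gripper_force: 0.0
the job is handed in; nothing more can be done
None
```

The camera is back on its mount, let go with the lens over the cone; the catch's pull-down and the top-press height both put it at home height. I handed the job in at about 27 s; no verdict was returned.

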